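Assemble a bell tree on its stand

ROBOT

A 6-joint arm with a two-finger parallel gripper is mounted at the origin on the work surface. World frame = base frame: x ahead of the robot, y to its left, z up, the work surface at z = 0. Lengths are in m, angles in degrees, forces in N, time in s.
With the tool pointing down it reaches from about 0.375 to 0.9 m from the base axis. Payload 3.1 kg.
Tool frame: the origin (TCP) lies on the centre line of the jaws, within the pads' length; the fingertips stand 25 mm ahead of it and the grasp point (between the pads) lies 6 mm ahead of it; y points along the fingers, x is the direction in which the jaws open and shut, and the axes are right-handed (so a half turn about y gives the same grasp; the last joint's range is limited). The gripper opens to 87 mm and grips with 3 to 60 N. Pads are 19 mm wide; open, the fingers measure 117 mm over their backs; the gripper's body (75 mm by 190 mm) begins 51 mm behind the grasp point.
Start: joints at [-87.462, 30.224, 82.088, -0, 67.689, -10.227], TCP at [0.138, -0.61, 0.248] pointing down, gripper open.
Joint ranges: [-176.69, 176.69], [-43.24, 126.21], [12.49, 139.97], [-82, 262], [0, 151.66], [-163.58, 163.58]. Speed limits (degrees/s): [159.86, 159.86, 180, 180, 180, 180].

INTERFACE

Orientations are given as a 3x3 rotation matrix whose columns are the frame's x, y, z axes.
In Python, from rig import * gives the robot as it stands.
- The arm moves only by the tool play_rows, never from a script. Its argument "commands" is a list of rows, each a list of 2 entries, a list of its own where there are three numbers: the shift along the world's x, y, z in m, then the turn, a rotation vector about the world's x, y, z in rad. A call has 1 to 10 rows; each row is the pose to reach, as a shift and turn from the pose commanded when the call began; what a row does not reach only later rows make up. A row lasts 1/8 s, in which the tool goes at most 62.5 mm and 10.7 degrees, less where a joint would pass 70% of its speed; a pose out of reach is approached as far as the arm can. A call with a gripper value outside its range is refused whole. "gripper" is the finger opening in m, from 0 to 0.087, set as the call begins (left out, the last holds). The fingers move at their own pace and stop on an object; the grip force is fixed at half the most. Time passes only in rows, so rows that repeat a pose let the fingers close. It gives the time, the measured TCP pose, the force and the opening at its end, in the units of the state.
- read_state(): the state, without advancing time (a new reading comes with each control period).
- capture(name): name is "scene" or "side" or "wrist"; returns a dict with "frame" (400x640x3 uint8, red, green, blue), "depth" (400x640 float32, m along the optical axis (not along the pixel's ray), 0 where there is no reading), "mtx" (3x3 intrinsics, pixels), "cam_to_world" (4x4, takes a point from camera to world coordinates); the wrist camera has in their place "hand_eye" (4x4, takes a point from camera to tool coordinates, whose origin is the TCP and whose axes are the tool frame's). Camera axes: x right, y down, z forward; pixel columns grow to the right and rows downward; lengths in m; the calibration is good to about 2 mm. The wrist camera is an equidistant fisheye: a pixel r from the principal point sees the ray r / f radians off the axis. A picture is of the moment at which its call begins: read the wrist's pose just before it.
- hand_in(): hands the job in, once; it reports no verdict.
The state is a dict: "time_s": time; "joint_positions": joint angles; "qvel": joint speeds; "tau": joint torques, N m; "position": TCP position; "tcp_rot": TCP orientation; "force": force on the tool from outside, world axes, zero at the start; "moment": the same for the moment, N m; "opening": opening from 0.0 (shut) to 1.0 (fully open).
Only numpy, scipy, OpenCV 4.12 (cv2) and the standard library are available. Lean on these libraries where they do the work, as an engineer would, in place of code of your own. Each camera call takes 0.05 s, during which the arm holds its last target. There are 200 camera calls.

TASK

Build the bell tree: thread the three loose cup bells, mouth down, over the upright steel tube of the stand, the large dark one first, then the medium copper one, then the small brass one on top, each seated fully home. Then lift the red-knobbed rod out of its wooden block and feed it straight down the tube until its flange rests on the top bell. Leave the hand bell, the mallet and the basket where they are.

Things in the scene. Friction and masses are not known exactly. Their poses are not given: they have to be found in the camera images.
- bell_large: Loose large dark-bronze cup bell, mouth down: round bowl 90 mm wide with two dark bands, rim at the bottom, wall 3 mm; upright grip collar on its crown, 28 mm across, 24 mm tall, 20 mm through bore. Collar bare for gripping from 34 mm to its flat top 52 mm above the rim; its flat underside, the seat inside the bowl, is at 28 mm. 300 g. Origin: centre of the rim plane; z up. Home, it lies 12 mm above the stand's origin.
- bell_medium: Loose medium copper-coloured cup bell, mouth down: round bowl 70 mm wide with two dark bands, rim at the bottom, wall 3 mm; upright grip collar on its crown, 28 mm across, 24 mm tall, 20 mm through bore. Collar bare for gripping from 28 mm to its flat top 46 mm above the rim; its flat underside, the seat inside the bowl, is at 22 mm. 200 g. Origin: centre of the rim plane; z up. Home, it lies 42 mm above the stand's origin.
- bell_small: Loose small yellow-brass cup bell, mouth down: round bowl 50 mm wide with two dark bands, rim at the bottom, wall 3 mm; upright grip collar on its crown, 28 mm across, 24 mm tall, 20 mm through bore. Collar bare for gripping from 26 mm to its flat top 44 mm above the rim; its flat underside, the seat inside the bowl, is at 20 mm. 120 g. Origin: centre of the rim plane; z up. Home, it lies 68 mm above the stand's origin.
- stand: Fixed: dark wood disc foot 100 mm wide, 8 mm thick; wood shoulder 26 mm wide up to 40 mm; from it a steel guide tube, 16 mm outside (top 5 mm tapering to 13.6), bore 11 mm, open top at 100 mm, bore floor at 8 mm. Large bell seats on the shoulder; each next bell on the collar top below it (at 64, then 88 mm); finished collar top 112 mm. Origin: underside centre, on the table; z up.
- rack: Fixed brown wooden block, 60 x 60 mm and 92 mm tall, with a vertical 15 mm hole through its middle in which the rod stands at the start. Origin: centre of the underside.
- rod: Loose steel rod 8 mm thick, upright in the block, its flange resting on the block top. From the tip: pointed for 7 mm, plain to 88 mm, brass flange 32 mm across from 88 to 92 mm, red round knob 22 mm across from 92 to 116 mm, top at 120 mm. 90 g. Origin: lower tip; z up along the rod. Home, the tip lies 24 mm above the stand's origin.
- table_bell: Bystander: loose dark hand bell with a wooden handle, standing, 56 mm across and 108 mm tall. Origin: centre of the underside.
- mallet: Bystander: loose wooden mallet lying on the table, handle 14 mm thick, 202 mm long in all, head 32 x 70 x 32 mm. Origin on the table under the handle, 76 mm from the head's middle; x points to the head.
- basket: Bystander: loose brown round basket of little bells, 120 mm across and about 60 mm tall. Origin: centre of the underside.
Mind the look-alikes: they are no part of the job. What is shaped like the bell_small but turquoise is not meant. Several things look just like the rod: the one meant starts farthest to the robot's left.

How it is judged:
By the outcome, as a careful person would: the job done as asked, in the order asked, and still so for the second after the job is handed in, with the robot touching nothing.
It also fails if it takes over 144 s, if anything falls off the work surface, if the arm or the gripper's body presses on something with over 40 N, if the wrist force passes 120 N, or if a joint passes its speed limit or range.

## Working session

There is one attempt and no reset: what is moved stays moved. The work goes in short steps, Python scripts to look and compute and a tool call to move; the robot and the scene stay as the last step left them, time stands still between calls to the robot, and variables do not carry over. Pictures are saved under pics/ and viewed, about 12 in all and at most 16, crops included, and the job is handed in when it is done.

Besides the shell and the picture viewer there is one more tool, called after "Emit:" in YAML: its name, and indented under it one key for each argument. play_rows: Moves the arm, as the interface text tells. Its arguments: {"type":"object","properties":{"commands":{"type":"array"},"gripper":{"type":"number"}},"required":["commands"]}

```bash
mkdir -p pics; ls
python3 - <<'E'
from rig import *
import cv2,numpy as np,pickle
s=read_state();print(s)
for n in("scene","side"):
    c=capture(n);pickle.dump(c,open(n+".pkl","wb"))
    cv2.imwrite(f"pics/{n}0.png",c["frame"][:,:,::-1]);print(n,c["mtx"],c["cam_to_world"])
E
```

```text
pics
{'time_s': 0.0, 'joint_positions': array([-8.74634836e+01,  3.02791717e+01,  8.21554394e+01, -7.52437384e-05,
        6.76880655e+01, -1.02267770e+01]), 'qvel': array([-0.13064911,  0.02940251, -0.04432048,  0.00055893, -0.04596527,
       -0.05543054]), 'tau': array([ 1.86822158e-04, -4.40044320e+01, -1.76592261e+01,  6.32551708e-02,
        5.81339083e-02, -1.68843071e-04]), 'position': array([ 0.13808131, -0.60887339,  0.24657462]), 'tcp_rot': array([[ 2.20924109e-01, -9.59709500e-05,  9.75290997e-01],
       [-9.75288725e-01,  2.13895901e-03,  2.20923805e-01],
       [-2.10730973e-03, -9.99997708e-01,  3.78948227e-04]]), 'force': array([-0.80761647,  0.25797071,  0.53129604]), 'moment': array([-0.02782859,  0.02113938, -0.00288331]), 'opening': 0.9995666441776058}
scene [[509.81010633   0.         318.32498299]
 [  0.         509.81010633 199.5661313 ]
 [  0.           0.           1.        ]] [[ 3.64784148e-01  5.59526645e-01 -7.44219362e-01  1.46788313e+00]
 [ 9.31091050e-01 -2.18003093e-01  2.92479244e-01 -4.50204119e-01]
 [ 1.40780771e-03 -7.99627779e-01 -6.00494324e-01  7.69820536e-01]
 [ 0.00000000e+00  0.00000000e+00  0.00000000e+00  1.00000000e+00]]
side [[434.17379659   0.         317.14358573]
 [  0.         434.17379659 203.83023251]
 [  0.           0.           1.        ]] [[-0.90466678 -0.23668523  0.3543418   0.19458897]
 [-0.42610204  0.51004417 -0.74718939  0.7609537 ]
 [-0.00388127 -0.82694319 -0.56227208  0.70176255]
 [ 0.          0.          0.          1.        ]]
```

View pics/scene0.png

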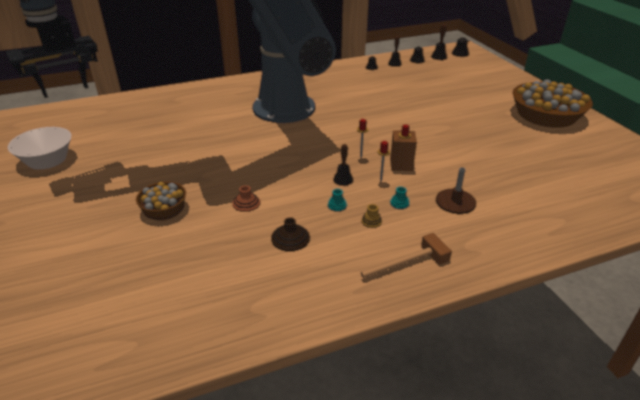

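View pics/side0.png

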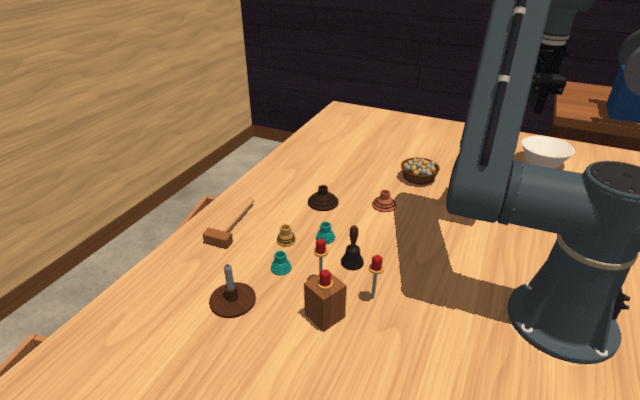

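```bash
cat > h.py <<'E'
import numpy as np,cv2,pickle
def cloud(c):
    d=c["depth"];v,u=np.mgrid[:d.shape[0],:d.shape[1]];K=c["mtx"]
    P=np.stack([(u-K[0,2])/K[0,0]*d,(v-K[1,2])/K[1,1]*d,d],-1)
    T=c["cam_to_world"];W=P@T[:3,:3].T+T[:3,3];W[d<=0]=np.nan
    return W
E
python3 - <<'E'
from h import *
for n,box in(("scene",None),("side",None)):
    c=pickle.load(open(n+".pkl","rb"));W=cloud(c);z=W[...,2];
    t=(W[...,0]>.3)&(W[...,0]<.9)&(abs(W[...,1])<.5)
    tab=np.median(z[t]);print(n,"table z",tab)
    m=(t&(z>tab+.008)&(z<.2)).astype(np.uint8)
    k,l,s,ce=cv2.connectedComponentsWithStats(m)
    for i in range(1,k):
        if s[i,4]<40:continue
        p=W[l==i];zt=np.nanpercentile(p[:,2],98);q=p[p[:,2]>zt-.006]
        print(ce[i].round(),s[i,4],"mean",p.mean(0).round(3),"ztop",zt.round(3),"top",q.mean(0).round(3),"mid",((q.max(0)+q.min(0))/2).round(3),"ext",(p.max(0)-p.min(0)).round(3))
E
```

```text
scene table z -0.0010353860008955884
[362. 132.] 194 mean [0.376 0.107 0.082] ztop 0.119 top [0.374 0.107 0.117] mid [0.373 0.108 0.117] ext [0.028 0.032 0.114]
[400. 149.] 1196 mean [0.471 0.172 0.068] ztop 0.121 top [0.473 0.154 0.12 ] mid [0.477 0.151 0.121] ext [0.108 0.144 0.119]
[343. 168.] 409 mean [0.465 0.013 0.044] ztop 0.106 top [0.458 0.016 0.105] mid [0.456 0.016 0.105] ext [0.044 0.049 0.102]
[457. 194.] 626 mean [0.65  0.237 0.027] ztop 0.096 top [0.646 0.241 0.095] mid [0.646 0.241 0.095] ext [0.097 0.097 0.093]
[162. 200.] 1488 mean [ 0.425 -0.442  0.038] ztop 0.056 top [ 0.415 -0.442  0.053] mid [ 0.407 -0.44   0.054] ext [0.12  0.116 0.052]
[246. 198.] 401 mean [ 0.472 -0.25   0.023] ztop 0.046 top [ 0.463 -0.248  0.044] mid [ 0.463 -0.249  0.044] ext [0.058 0.062 0.041]
[400. 197.] 279 mean [0.607 0.103 0.025] ztop 0.045 top [0.601 0.107 0.042] mid [0.602 0.107 0.042] ext [0.041 0.045 0.039]
[337. 199.] 274 mean [ 0.56  -0.044  0.025] ztop 0.044 top [ 0.553 -0.042  0.042] mid [ 0.554 -0.042  0.042] ext [0.038 0.045 0.038]
[372. 215.] 305 mean [0.646 0.007 0.025] z
[... 942 characters left out ...]
top 0.121 top [0.464 0.165 0.12 ] mid [0.471 0.153 0.12 ] ext [0.167 0.292 0.118]
[286. 234.] 258 mean [0.635 0.017 0.025] ztop 0.044 top [0.639 0.012 0.042] mid [0.639 0.01  0.042] ext [0.044 0.044 0.038]
[353. 250.] 503 mean [0.452 0.026 0.045] ztop 0.107 top [0.454 0.019 0.105] mid [0.455 0.017 0.105] ext [0.051 0.043 0.101]
[281. 262.] 307 mean [0.596 0.113 0.025] ztop 0.044 top [0.6   0.107 0.042] mid [0.6   0.108 0.042] ext [0.044 0.042 0.037]
[376. 270.] 307 mean [0.37  0.112 0.086] ztop 0.12 top [0.369 0.11  0.117] mid [0.369 0.109 0.117] ext [0.031 0.031 0.112]
[231. 293.] 772 mean [0.642 0.247 0.028] ztop 0.098 top [0.645 0.241 0.096] mid [0.645 0.241 0.096] ext [0.096 0.094 0.093]
```

Run:
```python
from h import *
ims=[]
for n,(x,y,w,h) in(("scene",(325,110,160,130)),("side",(200,215,190,120))):
    c=pickle.load(open(n+".pkl","rb"));W=cloud(c);f=c["frame"].astype(int)
    m=((f[...,0]>90)&(f[...,1]<60)&(f[...,2]<60)&(W[...,2]>.07)).astype(np.uint8)
    k,l,s,ce=cv2.connectedComponentsWithStats(m)
    for i in range(1,k):
        if s[i,4]<15:continue
        p=W[l==i];print(n,ce[i].round(),s[i,4],"med",np.median(p,0).round(3),"min",p.min(0).round(3),"max",p.max(0).round(3))
    ims.append(cv2.resize(c["frame"][y:y+h,x:x+w,::-1],(480,290),interpolation=cv2.INTER_CUBIC))
    t=(W[...,2]>.084)&(W[...,2]<.0945)&(W[...,0]>.4)&(W[...,0]<.56)&(W[...,1]>.14)&(W[...,1]<.28)
    print("block top",W[t].min(0),W[t].max(0),((W[t].min(0)+W[t].max(0))/2).round(4))
cv2.imwrite("pics/crop1.png",np.vstack(ims))
```

```text
scene [405. 126.] 15 med [0.449 0.194 0.122] min [0.441 0.188 0.113] max [0.458 0.201 0.126]
scene [384. 143.] 16 med [0.501 0.106 0.119] min [0.494 0.101 0.115] max [0.507 0.113 0.122]
block top [0.40958699 0.15534937 0.08403873] [0.49093988 0.23800916 0.09443797] [0.4503 0.1967 0.0892]
side [320. 246.] 115 med [0.494 0.115 0.111] min [0.486 0.102 0.091] max [0.505 0.121 0.12 ]
side [377. 263.] 117 med [0.368 0.115 0.111] min [0.361 0.104 0.091] max [0.38  0.121 0.121]
side [325. 277.] 135 med [0.444 0.203 0.117] min [0.435 0.19  0.094] max [0.457 0.208 0.125]
side [338. 294.] 58 med [0.416 0.2   0.079] min [0.409 0.183 0.07 ] max [0.424 0.217 0.089]
block top [0.40696966 0.16147337 0.08402666] [0.48532706 0.23586803 0.0944782 ] [0.4461 0.1987 0.0893]
```

View pics/crop1.png

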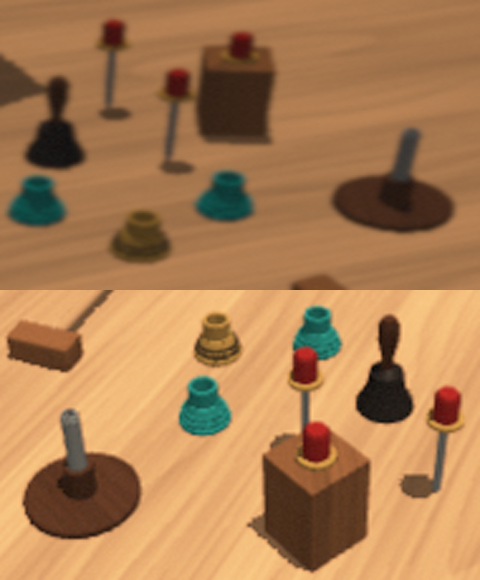

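The rods are at scene pixels (362,132), (384,143) and (405,126). The one in the block at (405,126) has y≈0.198, farthest to the left, so it is the one meant. The small bell is the brass one at (372,215); the turquoise ones at (338,200) and (400,197) are look-alikes. I start with the large bell.

Emit:
play_rows:
  commands:
    - [[0.02,0.017,0],[0,0,0]]
    - [[0.055,0.047,0],[0,0,0]]
    - [[0.095,0.08,0],[0,0,0]]
    - [[0.135,0.115,0],[0,0,0]]
    - [[0.175,0.15,0],[0,0,0]]
    - [[0.215,0.185,0],[0,0,0]]
    - [[0.255,0.22,0],[0,0,0]]
    - [[0.295,0.255,0],[0,0,0]]
    - [[0.335,0.29,0],[0,0,0]]
    - [[0.375,0.325,0],[0,0,0]]
  gripper: 0.07

```text
time_s: 1.35
position: [0.5142, -0.2813, 0.2475]
tcp_rot: [[0.222, -0.0, 0.975], [-0.975, 0.001, 0.222], [-0.001, -1.0, -0.0]]
force: [1.1, -0.9, -0.8]
opening: 0.804
```

Emit:
play_rows:
  commands:
    - [[0.035,0.03,-0.015],[0,0,0]]
    - [[0.065,0.055,-0.04],[0,0,0]]
    - [[0.09,0.078,-0.07],[0,0,0]]
    - [[0.106,0.09,-0.09],[0,0,0]]
    - [[0.114,0.095,-0.1],[0,0,0]]
    - [[0.114,0.095,-0.1],[0,0,0]]
    - [[0.114,0.095,-0.1],[0,0,0]]

```text
time_s: 2.22
position: [0.627, -0.19, 0.1485]
tcp_rot: [[0.22, 0.001, 0.975], [-0.975, -0.001, 0.22], [0.001, -1.0, 0.001]]
force: [0.2, -0.5, 0.3]
opening: 0.804
```

```bash
cat >> h.py <<'E'
def snap(names,tag):
    from rig import read_state,capture
    s=read_state();out={}
    for n in names:
        c=capture(n);c["state"]=s;pickle.dump(c,open(f"{n}.pkl","wb"));out[n]=c
        cv2.imwrite(f"pics/{n}{tag}.png",c["frame"][:,:,::-1])
    return s,out
E
python3 - <<'E'
from h import *
s,o=snap(["wrist"],"1");c=o["wrist"];print(s["position"],c["mtx"],c["hand_eye"])
E
```

```text
[ 0.62699308 -0.1900499   0.14848211] [[309.70691629   0.         321.75181468]
 [  0.         309.70691629 201.79735869]
 [  0.           0.           1.        ]] [[ 9.99998543e-01 -4.02317155e-04  1.65902742e-03  3.02770613e-04]
 [-1.70631732e-03 -2.65209345e-01  9.64189344e-01 -1.37492896e-01]
 [ 5.20796634e-05 -9.64190770e-01 -2.65209646e-01  7.27343108e-02]
 [ 0.00000000e+00  0.00000000e+00  0.00000000e+00  1.00000000e+00]]
```

View pics/wrist1.png

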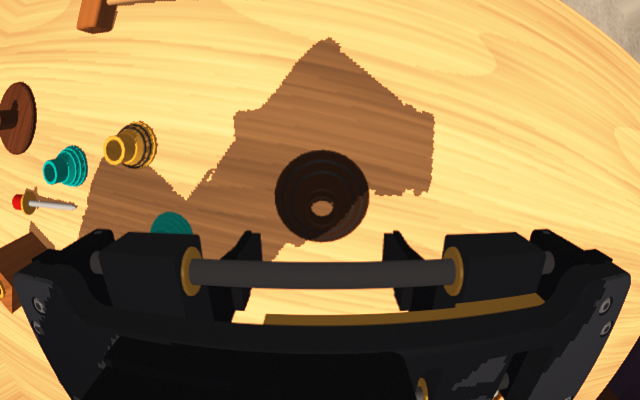

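```bash
cat >> h.py <<'E'
def wcloud(c):
    d=c["depth"];v,u=np.mgrid[:d.shape[0],:d.shape[1]];K=c["mtx"]
    a=(u-K[0,2])/K[0,0];b=(v-K[1,2])/K[1,1];r=np.hypot(a,b)+1e-9
    t=np.tan(np.minimum(r,1.5))/r
    P=np.stack([a*t*d,b*t*d,d],-1);H=c["hand_eye"];P=P@H[:3,:3].T+H[:3,3]
    s=c["state"];W=P@np.array(s["tcp_rot"]).T+s["position"];W[d<=0]=np.nan
    return W
def ring(W,ctr,zlo,zhi,rad=.03):
    "centre of the points in a height band near ctr, by circle fit and by extent"
    m=(np.hypot(W[...,0]-ctr[0],W[...,1]-ctr[1])<rad)&(W[...,2]>zlo)&(W[...,2]<zhi)
    p=W[m][:,:2].astype(np.float32);(c,r)=cv2.minEnclosingCircle(p)
    return len(p),np.round(c,4),round(r,4),((p.min(0)+p.max(0))/2).round(4)
E
python3 - <<'E'
from h import *
c=pickle.load(open("wrist.pkl","rb"));W=wcloud(c)
print("table",np.nanmedian(W[60:140,450:520,2]))
print("collar top",ring(W,(.627,-.189),.048,.056))
for n in("scene","side"):
    V=cloud(pickle.load(open(n+".pkl","rb")));
    for k,p,a,b in(("L",(.627,-.189),.047,.056),("M",(.462,-.249),.041,.05),("S",(.64,.01),.039,.05),("tube",(.646,.241),.09,.105),("rod",(.447,.198),.1,.13)):
        print(n,k,ring(V,p,a,b,.022))
E
```

```text
table 0.0005938908893734773
collar top (497, array([ 0.6269, -0.1906]), 0.0141, array([ 0.627 , -0.1905], dtype=float32))
scene L (63, array([ 0.6279, -0.188 ]), 0.0154, array([ 0.6281, -0.1889], dtype=float32))
scene M (53, array([ 0.4631, -0.2514]), 0.0168, array([ 0.4631, -0.2485], dtype=float32))
scene S (49, array([0.6388, 0.0096]), 0.0159, array([0.6388, 0.0115], dtype=float32))
scene tube (37, array([0.6448, 0.2408]), 0.0102, array([0.6455, 0.2413], dtype=float32))
scene rod (85, array([0.4497, 0.1961]), 0.0118, array([0.4506, 0.1962], dtype=float32))
side L (31, array([ 0.6248, -0.1893]), 0.0149, array([ 0.6265, -0.1892], dtype=float32))
side M (37, array([ 0.4609, -0.2484]), 0.0173, array([ 0.4612, -0.249 ], dtype=float32))
side S (45, array([0.6414, 0.0119]), 0.0161, array([0.6398, 0.0103], dtype=float32))
side tube (50, array([0.645 , 0.2404]), 0.008, array([0.6453, 0.241 ], dtype=float32))
side rod (144, array([0.4462, 0.197 ]), 0.011, array([0.446 , 0.1969], dtype=float32))
```

Emit:
play_rows:
  commands:
    - [[0,0,-0.025],[0,0,0]]
    - [[0,0,-0.055],[0,0,0]]
    - [[0,-0.0005,-0.075],[0,0,0]]
    - [[0,-0.0005,-0.083],[0,0,0]]
    - [[0,-0.0005,-0.087],[0,0,0]]
    - [[0,-0.0005,-0.087],[0,0,0]]

```text
time_s: 3.02
position: [0.6275, -0.1903, 0.0611]
tcp_rot: [[0.221, 0.001, 0.975], [-0.975, -0.0, 0.221], [0.001, -1.0, 0.001]]
force: [-0.5, 0.5, 0.4]
opening: 0.804
```

Emit:
play_rows:
  commands:
    - [[0,0,0],[0,0,0]]
    - [[0,0,0],[0,0,0]]
    - [[0,0,0],[0,0,0]]
    - [[0,0,0],[0,0,0]]
    - [[0,0,0],[0,0,0]]
    - [[0,0,0],[0,0,0]]
    - [[0,0,0],[0,0,0]]
    - [[0,0,0],[0,0,0]]
  gripper: 0.015

```text
time_s: 4.03
position: [0.6271, -0.19, 0.0605]
tcp_rot: [[0.221, -0.0, 0.975], [-0.975, 0.0, 0.221], [-0.0, -1.0, -0.0]]
force: [0.2, -0.1, 0.3]
opening: 0.302
```

Emit:
play_rows:
  commands:
    - [[0,0,0.015],[0,0,0]]
    - [[0,0,0.04],[0,0,0]]
    - [[0,0,0.075],[0,0,0]]
    - [[0,0,0.11],[0,0,0]]
    - [[0,0,0.13],[0,0,0]]
    - [[0,0,0.13],[0,0,0]]
    - [[0,0,0.13],[0,0,0]]

```text
time_s: 4.9
position: [0.6261, -0.1896, 0.1896]
tcp_rot: [[0.221, -0.002, 0.975], [-0.975, 0.001, 0.221], [-0.002, -1.0, -0.002]]
force: [-0.5, 0.3, -3.6]
opening: 0.307
```

Emit:
play_rows:
  commands:
    - [[0.0,0.015,0],[0,0,0]]
    - [[0,0.045,0],[0,0,0]]
    - [[0,0.08,0],[0,0,0]]
    - [[0,0.12,0],[0,0,0]]
    - [[0,0.16,0],[0,0,0]]
    - [[0,0.2,0],[0,0,0]]
    - [[0,0.24,0],[0,0,0]]
    - [[0,0.275,0],[0,0,0]]
    - [[0,0.295,0],[0,0,0]]
    - [[0,0.3,0],[0,0,0]]

```text
time_s: 6.15
position: [0.6264, 0.1114, 0.1898]
tcp_rot: [[0.223, -0.001, 0.975], [-0.975, -0.0, 0.223], [-0.0, -1.0, -0.002]]
force: [-0.5, 0.2, -3.9]
opening: 0.3
```

Emit:
play_rows:
  commands:
    - [[0,0,0],[0,0,0]]
    - [[0,0,0],[0,0,0]]

```text
time_s: 6.4
position: [0.6273, 0.1086, 0.1905]
tcp_rot: [[0.22, -0.0, 0.976], [-0.976, -0.001, 0.22], [0.0, -1.0, -0.0]]
force: [-0.4, -0.3, -4.0]
opening: 0.307
```

Run:
```python
from h import *
s,o=snap(["wrist","scene","side"],"2");print(s["position"],s["force"])
W=wcloud(o["wrist"]);print("tube wrist",ring(W,(.645,.241),.085,.105,.02),"foot",ring(W,(.645,.241),.004,.012,.06))
for n in("scene","side"):
    V=cloud(o[n]);p=s["position"];print(n,"rim",ring(V,p,.122,.138,.055), "tube",ring(V,(.645,.241),.085,.105,.02),"foot",ring(V,(.645,.241),.004,.012,.06))
    t=(np.hypot(V[...,0]-p[0],V[...,1]-p[1])<.055)&(V[...,2]<.17);print("lowest",np.nanpercentile(V[t&(V[...,2]>.11)][:,2],[1,5]))
```

```text
[0.62728683 0.10862099 0.19046239] [-0.44167966 -0.29654798 -4.04289149]
tube wrist (338, array([0.6462, 0.238 ]), 0.0083, array([0.6462, 0.2381], dtype=float32)) foot (4974, array([0.646 , 0.2386]), 0.0504, array([0.6459, 0.2386], dtype=float32))
scene rim (188, array([0.6298, 0.1089]), 0.0457, array([0.6311, 0.109 ], dtype=float32)) tube (49, array([0.6475, 0.2411]), 0.01, array([0.6475, 0.2398], dtype=float32)) foot (634, array([0.6457, 0.2408]), 0.0525, array([0.6464, 0.24  ], dtype=float32))
lowest [0.12968025 0.13264382]
side rim (217, array([0.6266, 0.1101]), 0.0457, array([0.6271, 0.1122], dtype=float32)) tube (68, array([0.6459, 0.2404]), 0.0094, array([0.6451, 0.2412], dtype=float32)) foot (1038, array([0.6443, 0.2417]), 0.0509, array([0.6451, 0.2413], dtype=float32))
lowest [0.12926417 0.13201947]
```

View pics/wrist2.png

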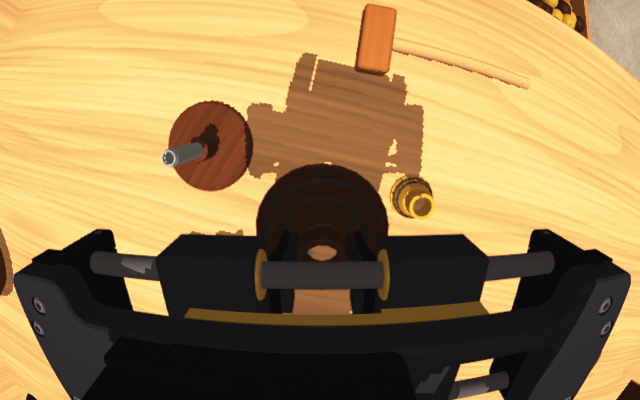

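Emit:
play_rows:
  commands:
    - [[0.004,0.03,0],[0,0,0]]
    - [[0.01,0.07,0],[0,0,0]]
    - [[0.016,0.11,0],[0,0,0]]
    - [[0.0185,0.127,0],[0,0,0]]
    - [[0.0185,0.13,0],[0,0,0]]
    - [[0.0185,0.13,0],[0,0,0]]
    - [[0.0185,0.13,-0.02],[0,0,0]]
    - [[0.0185,0.13,-0.04],[0,0,0]]
    - [[0.0185,0.13,-0.052],[0,0,0]]
    - [[0.0185,0.13,-0.052],[0,0,0]]

```text
time_s: 7.8
position: [0.6447, 0.2393, 0.1368]
tcp_rot: [[0.22, -0.003, 0.975], [-0.975, -0.001, 0.22], [-0.0, -1.0, -0.004]]
force: [-0.9, -0.3, -3.7]
opening: 0.308
```

Run:
```python
from h import *
s,o=snap(["wrist","scene","side"],"3");print(s["position"],s["force"])
W=wcloud(o["wrist"]);p=s["position"]
print("wrist collar",ring(W,p,.122,.136,.02))
for n in("scene","side"):
    V=cloud(o[n]);print(n,"rim",ring(V,p,.072,.09,.055),"foot",ring(V,(.645,.241),.004,.012,.06))
f=cv2.resize(o["scene"]["frame"][120:230,390:530,::-1],None,fx=3,fy=3);g=cv2.resize(o["wrist"]["frame"][140:340,200:440,::-1],(420,330))
cv2.imwrite("pics/c3.png",np.vstack([f,g]))
```

```text
[0.6446848  0.23925675 0.1368148 ] [-0.9273155  -0.30060821 -3.67637352]
wrist collar (890, array([0.6535, 0.2414]), 0.0176, array([0.6495, 0.2414], dtype=float32))
scene rim (287, array([0.6478, 0.2391]), 0.0462, array([0.6476, 0.2402], dtype=float32)) foot (633, array([0.6473, 0.2407]), 0.0511, array([0.6467, 0.2408], dtype=float32))
side rim (385, array([0.6439, 0.241 ]), 0.046, array([0.6449, 0.2403], dtype=float32)) foot (989, array([0.6445, 0.2415]), 0.0505, array([0.6448, 0.2413], dtype=float32))
```

View pics/c3.png

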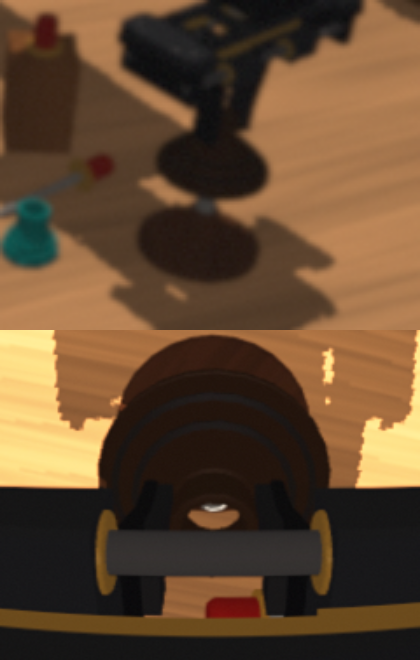

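Run:
```python
import cv2,numpy as np
a=[cv2.resize(cv2.imread(f"pics/{n}")[y:y+110,x:x+140],None,fx=2.8,fy=2.6) for n,x,y in(("scene2.png",340,105),("scene3.png",340,105),("side2.png",270,210),("side3.png",270,210))]
cv2.imwrite("pics/c4.png",np.vstack([np.hstack(a[:2]),np.hstack(a[2:])]))
```

```text
(no output)
```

View pics/c4.png

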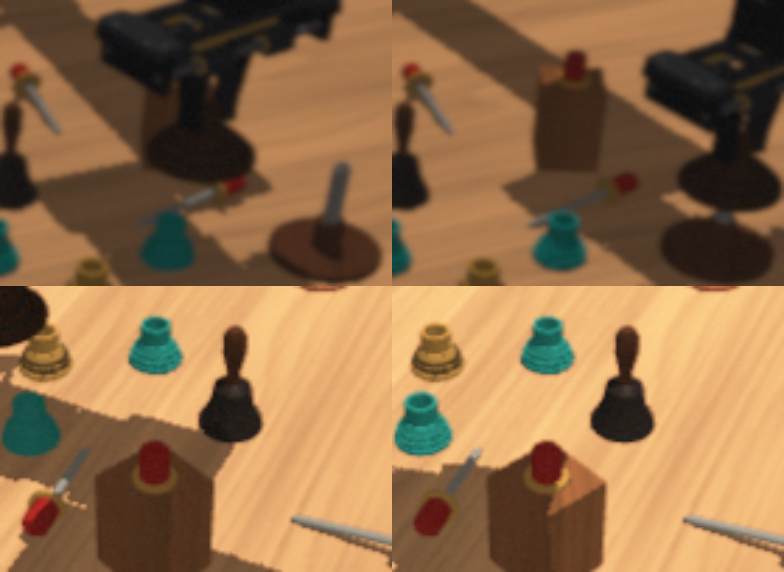

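Emit:
play_rows:
  commands:
    - [[0.0008,0,-0.003],[0,0,0]]
    - [[0.0008,0,-0.006],[0,0,0]]
    - [[0.0008,0,-0.009],[0,0,0]]
    - [[0.0008,0,-0.012],[0,0,0]]
    - [[0.0008,0,-0.015],[0,0,0]]
    - [[0.0008,0,-0.015],[0,0,0]]

```text
time_s: 8.7
position: [0.6462, 0.2399, 0.1231]
tcp_rot: [[0.221, -0.001, 0.975], [-0.975, -0.0, 0.221], [-0.0, -1.0, -0.001]]
force: [-0.2, -0.6, -3.4]
opening: 0.301
```

Emit:
play_rows:
  commands:
    - [[0,0,-0.008],[0,0,0]]
    - [[0,0,-0.018],[0,0,0]]
    - [[0,0,-0.028],[0,0,0]]
    - [[0,0,-0.037],[0,0,0]]
    - [[0,0,-0.044],[0,0,0]]
    - [[0,0,-0.048],[0,0,0]]
    - [[0,0,-0.05],[0,0,0]]
    - [[0,0,-0.05],[0,0,0]]
    - [[0,0,-0.05],[0,0,0]]

```text
time_s: 9.82
position: [0.6467, 0.24, 0.074]
tcp_rot: [[0.221, 0.001, 0.975], [-0.975, 0.0, 0.221], [0.0, -1.0, 0.001]]
force: [0.3, 0.1, -4.4]
opening: 0.302
```

Now lowering the last millimetre, releasing and going up.

Emit:
play_rows:
  commands:
    - [[0,0,-0.001],[0,0,0]]
    - [[0,0,-0.001],[0,0,0]]

```text
time_s: 10.07
position: [0.6464, 0.24, 0.0726]
tcp_rot: [[0.221, 0.0, 0.975], [-0.975, 0.0, 0.221], [-0.0, -1.0, 0.0]]
force: [-0.5, 0.1, -4.1]
opening: 0.303
```

Emit:
play_rows:
  commands:
    - [[0,0,0],[0,0,0]]
    - [[0,0,0],[0,0,0]]
    - [[0,0,0],[0,0,0]]
    - [[0,0,0],[0,0,0]]
  gripper: 0.06

```text
time_s: 10.58
position: [0.6467, 0.24, 0.0729]
tcp_rot: [[0.221, 0.001, 0.975], [-0.975, 0.0, 0.221], [0.0, -1.0, 0.001]]
force: [-0.8, -0.1, 0.1]
opening: 0.649
```

Emit:
play_rows:
  commands:
    - [[0,0,0.01],[0,0,0]]
    - [[0,0,0.03],[0,0,0]]
    - [[0,0,0.06],[0,0,0]]
    - [[0,0,0.09],[0,0,0]]
    - [[0,0,0.11],[0,0,0]]
    - [[0,0,0.12],[0,0,0]]
    - [[0,0,0.12],[0,0,0]]

```text
time_s: 11.45
position: [0.6469, 0.2401, 0.1941]
tcp_rot: [[0.221, 0.003, 0.975], [-0.975, 0.0, 0.221], [0.0, -1.0, 0.003]]
force: [0.3, 0.1, -0.3]
opening: 0.688
```

Run:
```python
from h import *
s,o=snap(["wrist","scene","side"],"5");p=s["position"];print(p,s["force"])
W=wcloud(o["wrist"])
print("wrist tube",ring(W,p,.09,.105,.02),"collar",ring(W,p,.058,.068,.02))
for n in("scene","side"):
    V=cloud(o[n]);print(n,"collar",ring(V,p,.058,.067,.02),"tube",ring(V,p,.09,.105,.02))
    m=(np.hypot(V[...,0]-p[0],V[...,1]-p[1])<.018)&(np.hypot(V[...,0]-p[0],V[...,1]-p[1])>.0095)&(V[...,2]<.09);print("collar z98",np.nanpercentile(V[m][:,2],[90,98]))
```

```text
[0.64693116 0.24010731 0.19409983] [ 0.26333002  0.08925448 -0.34861249]
wrist tube (241, array([0.6464, 0.2394]), 0.0083, array([0.6467, 0.2394], dtype=float32)) collar (342, array([0.6463, 0.2392]), 0.0143, array([0.6479, 0.2391], dtype=float32))
scene collar (53, array([0.6459, 0.2399]), 0.0156, array([0.6457, 0.2402], dtype=float32)) tube (37, array([0.6454, 0.241 ]), 0.0098, array([0.6471, 0.241 ], dtype=float32))
collar z98 [0.06234613 0.06405082]
side collar (77, array([0.6456, 0.2413]), 0.0146, array([0.6463, 0.2417], dtype=float32)) tube (49, array([0.644 , 0.2408]), 0.0094, array([0.6446, 0.2411], dtype=float32))
collar z98 [0.06347438 0.07387886]
```

Emit:
play_rows:
  commands:
    - [[-0.005,-0.015,0],[0,0,0]]
    - [[-0.015,-0.045,0],[0,0,0]]
    - [[-0.03,-0.085,0],[0,0,0]]
    - [[-0.045,-0.125,0],[0,0,0]]
    - [[-0.06,-0.165,0],[0,0,0]]
    - [[-0.075,-0.205,0],[0,0,0]]
    - [[-0.09,-0.245,0],[0,0,0]]
    - [[-0.105,-0.285,0],[0,0,0]]
    - [[-0.12,-0.325,0],[0,0,0]]
    - [[-0.135,-0.365,0],[0,0,0]]
  gripper: 0.07

```text
time_s: 12.85
position: [0.5098, -0.1267, 0.1921]
tcp_rot: [[0.221, -0.001, 0.975], [-0.975, 0.0, 0.221], [-0.0, -1.0, -0.001]]
force: [0.9, 0.1, -0.5]
opening: 0.806
```

Emit:
play_rows:
  commands:
    - [[-0.013,-0.035,0],[0,0,0]]
    - [[-0.028,-0.07,-0.01],[0,0,0]]
    - [[-0.04,-0.1,-0.03],[0,0,0]]
    - [[-0.048,-0.12,-0.045],[0,0,0]]
    - [[-0.05,-0.125,-0.05],[0,0,0]]
    - [[-0.05,-0.125,-0.05],[0,0,0]]
    - [[-0.05,-0.125,-0.05],[0,0,0]]

```text
time_s: 13.72
position: [0.4617, -0.2494, 0.143]
tcp_rot: [[0.222, 0.0, 0.975], [-0.975, -0.0, 0.222], [0.0, -1.0, 0.0]]
force: [-0.1, -0.5, 0.1]
opening: 0.803
```

Run:
```python
from h import *
s,o=snap(["wrist"],"6");p=s["position"];print(p)
print(ring(wcloud(o["wrist"]),(.462,-.249),.042,.05))
```

```text
[ 0.46171872 -0.24939168  0.1429867 ]
(503, array([ 0.4621, -0.2509]), 0.0143, array([ 0.4621, -0.2508], dtype=float32))
```

Emit:
play_rows:
  commands:
    - [[0,-0.0014,-0.025],[0,0,0]]
    - [[0.0003,-0.0014,-0.055],[0,0,0]]
    - [[0.0003,-0.0014,-0.075],[0,0,0]]
    - [[0.0003,-0.0014,-0.084],[0,0,0]]
    - [[0.0003,-0.0014,-0.088],[0,0,0]]
    - [[0.0003,-0.0014,-0.088],[0,0,0]]

```text
time_s: 14.52
position: [0.4621, -0.2515, 0.055]
tcp_rot: [[0.221, 0.001, 0.975], [-0.975, -0.001, 0.221], [0.001, -1.0, 0.001]]
force: [-0.1, 0.5, 0.5]
opening: 0.805
```

Emit:
play_rows:
  commands:
    - [[0,0,0],[0,0,0]]
    - [[0,0,0],[0,0,0]]
    - [[0,0,0],[0,0,0]]
    - [[0,0,0],[0,0,0]]
    - [[0,0,0],[0,0,0]]
    - [[0,0,0],[0,0,0]]
    - [[0,0,0],[0,0,0]]
    - [[0,0,0],[0,0,0]]
  gripper: 0.015

```text
time_s: 15.52
position: [0.4616, -0.2513, 0.0546]
tcp_rot: [[0.221, -0.0, 0.975], [-0.975, 0.0, 0.221], [-0.0, -1.0, -0.0]]
force: [-0.7, 0.5, 1.1]
opening: 0.315
```

Emit:
play_rows:
  commands:
    - [[0,0,0.015],[0,0,0]]
    - [[0,0,0.04],[0,0,0]]
    - [[0,0,0.075],[0,0,0]]
    - [[0,0,0.11],[0,0,0]]
    - [[0,0,0.135],[0,0,0]]
    - [[0,0,0.14],[0,0,0]]
    - [[0,0,0.14],[0,0,0]]

```text
time_s: 16.4
position: [0.4615, -0.2512, 0.1946]
tcp_rot: [[0.221, -0.0, 0.975], [-0.975, -0.0, 0.221], [0.0, -1.0, -0.0]]
force: [-0.0, -0.7, -2.0]
opening: 0.317
```

Emit:
play_rows:
  commands:
    - [[0.005,0.015,0],[0,0,0]]
    - [[0.015,0.045,0],[0,0,0]]
    - [[0.03,0.085,0],[0,0,0]]
    - [[0.045,0.125,0],[0,0,0]]
    - [[0.06,0.165,0],[0,0,0]]
    - [[0.075,0.205,0],[0,0,0]]
    - [[0.09,0.245,0],[0,0,0]]
    - [[0.105,0.285,0],[0,0,0]]
    - [[0.12,0.325,0],[0,0,0]]
    - [[0.135,0.365,0],[0,0,0]]

```text
time_s: 17.65
position: [0.5958, 0.1161, 0.1928]
tcp_rot: [[0.222, -0.004, 0.975], [-0.975, 0.0, 0.222], [-0.001, -1.0, -0.003]]
force: [-0.1, -0.6, -2.5]
opening: 0.312
```

Emit:
play_rows:
  commands:
    - [[0.013,0.035,0],[0,0,0]]
    - [[0.028,0.07,0],[0,0,0]]
    - [[0.04,0.1,0],[0,0,0]]
    - [[0.048,0.12,0],[0,0,0]]
    - [[0.05,0.126,0],[0,0,0]]
    - [[0.05,0.126,0],[0,0,0]]
    - [[0.05,0.126,0],[0,0,0]]
    - [[0.05,0.126,0],[0,0,0]]

```text
time_s: 18.65
position: [0.6466, 0.2386, 0.1946]
tcp_rot: [[0.22, -0.0, 0.976], [-0.976, -0.0, 0.22], [0.0, -1.0, -0.0]]
force: [0.4, 0.7, -1.4]
opening: 0.317
```

Run:
```python
from h import *
s,o=snap(["scene","side"],"7");p=s["position"];print(p,s["force"])
for n in("scene","side"):
    V=cloud(o[n]);print(n,"rim",ring(V,p,.136,.15,.045),"lower bell",ring(V,p,.014,.028,.055))
```

```text
[0.64655884 0.23863781 0.1945788 ] [ 0.41514059  0.6652562  -1.4175725 ]
scene rim (176, array([0.6494, 0.2379]), 0.0351, array([0.6517, 0.2386], dtype=float32)) lower bell (334, array([0.6474, 0.2401]), 0.0463, array([0.6485, 0.2388], dtype=float32))
side rim (242, array([0.6463, 0.2402]), 0.0352, array([0.6459, 0.2415], dtype=float32)) lower bell (517, array([0.6443, 0.2408]), 0.0458, array([0.6451, 0.2405], dtype=float32))
```

Emit:
play_rows:
  commands:
    - [[-0.0006,0.001,-0.02],[0,0,0]]
    - [[-0.0006,0.001,-0.04],[0,0,0]]
    - [[-0.0006,0.001,-0.054],[0,0,0]]
    - [[-0.0006,0.001,-0.057],[0,0,0]]
    - [[-0.0006,0.001,-0.06],[0,0,0]]
    - [[-0.0006,0.001,-0.063],[0,0,0]]
    - [[-0.0006,0.001,-0.066],[0,0,0]]
    - [[-0.0006,0.001,-0.069],[0,0,0]]
    - [[-0.0006,0.001,-0.072],[0,0,0]]
    - [[-0.0006,0.001,-0.072],[0,0,0]]

```text
time_s: 20.0
position: [0.6459, 0.2405, 0.1222]
tcp_rot: [[0.221, -0.001, 0.975], [-0.975, -0.0, 0.221], [0.0, -1.0, -0.001]]
force: [0.7, 0.2, -1.6]
opening: 0.313
```

Emit:
play_rows:
  commands:
    - [[0,-0.0005,-0.006],[0,0,0]]
    - [[0,-0.0005,-0.013],[0,0,0]]
    - [[0,-0.0005,-0.019],[0,0,0]]
    - [[0,-0.0005,-0.023],[0,0,0]]
    - [[0,-0.0005,-0.025],[0,0,0]]
    - [[0,-0.0005,-0.0255],[0,0,0]]
    - [[0,-0.0005,-0.0255],[0,0,0]]

```text
time_s: 20.88
position: [0.6463, 0.2401, 0.0972]
tcp_rot: [[0.221, 0.0, 0.975], [-0.975, 0.0, 0.221], [-0.0, -1.0, 0.0]]
force: [-0.4, 0.2, -1.4]
opening: 0.313
```

Emit:
play_rows:
  commands:
    - [[0,0,0],[0,0,0]]
    - [[0,0,0],[0,0,0]]
    - [[0,0,0],[0,0,0]]
    - [[0,0,0],[0,0,0]]
  gripper: 0.06

```text
time_s: 21.38
position: [0.6462, 0.2401, 0.0973]
tcp_rot: [[0.221, 0.0, 0.975], [-0.975, 0.0, 0.221], [-0.0, -1.0, 0.0]]
force: [-0.7, -0.0, -0.2]
opening: 0.655
```

Emit:
play_rows:
  commands:
    - [[0,0,0.01],[0,0,0]]
    - [[0,0,0.03],[0,0,0]]
    - [[0,0,0.06],[0,0,0]]
    - [[0,0,0.085],[0,0,0]]
    - [[0,0,0.097],[0,0,0]]
    - [[0,0,0.097],[0,0,0]]
    - [[0,0,0.097],[0,0,0]]

```text
time_s: 22.25
position: [0.6454, 0.2399, 0.1932]
tcp_rot: [[0.221, -0.002, 0.975], [-0.975, -0.0, 0.221], [0.0, -1.0, -0.002]]
force: [1.4, -0.2, -0.5]
opening: 0.688
```

```bash
cat >> h.py <<'E'
def topz(V,p,r0=.0095,r1=.018,zmax=.13):
    r=np.hypot(V[...,0]-p[0],V[...,1]-p[1]);m=(r<r1)&(r>r0)&(V[...,2]<zmax);return np.nanpercentile(V[m][:,2],[80,90,98]).round(4)
E
python3 - <<'E'
from h import *
s,o=snap(["wrist","scene","side"],"8");p=s["position"];print(p,s["force"])
W=wcloud(o["wrist"]);q=(.6464,.2394)
print("wrist tube",ring(W,p,.095,.105,.02),"collar",ring(W,p,.083,.092,.02),topz(W,q))
for n in("scene","side"):
    V=cloud(o[n]);print(n,topz(V,q))
E
```

```text
[0.64543442 0.23989307 0.19318525] [ 1.4332893  -0.224115   -0.47501307]
wrist tube (179, array([0.646 , 0.2393]), 0.0081, array([0.6464, 0.2394], dtype=float32)) collar (507, array([0.6469, 0.2395]), 0.0142, array([0.6471, 0.2396], dtype=float32)) [0.0882 0.0887 0.0894]
scene [0.0822 0.0863 0.0895]
side [0.0854 0.087  0.088 ]
```

Emit:
play_rows:
  commands:
    - [[-0.001,-0.015,0],[0,0,0]]
    - [[-0.002,-0.045,0],[0,0,0]]
    - [[-0.003,-0.085,0],[0,0,0]]
    - [[-0.004,-0.125,-0.01],[0,0,0]]
    - [[-0.005,-0.165,-0.025],[0,0,0]]
    - [[-0.006,-0.2,-0.04],[0,0,0]]
    - [[-0.006,-0.222,-0.05],[0,0,0]]
    - [[-0.006,-0.23,-0.05],[0,0,0]]
    - [[-0.006,-0.23,-0.05],[0,0,0]]
    - [[-0.006,-0.23,-0.05],[0,0,0]]
  gripper: 0.07

```text
time_s: 23.65
position: [0.6405, 0.0112, 0.1447]
tcp_rot: [[0.222, 0.001, 0.975], [-0.975, 0.0, 0.222], [0.0, -1.0, 0.001]]
force: [-0.0, 1.1, -0.3]
opening: 0.805
```

Run:
```python
from h import *
s,o=snap(["wrist"],"9");p=s["position"];print(p)
print(ring(wcloud(o["wrist"]),(.639,.01),.040,.05))
```

```text
[0.64051278 0.01121164 0.14468437]
(468, array([0.6396, 0.0089]), 0.0141, array([0.6396, 0.0086], dtype=float32))
```

Emit:
play_rows:
  commands:
    - [[-0.001,-0.0022,-0.025],[0,0,0]]
    - [[-0.001,-0.0022,-0.055],[0,0,0]]
    - [[-0.001,-0.0022,-0.078],[0,0,0]]
    - [[-0.001,-0.0022,-0.087],[0,0,0]]
    - [[-0.001,-0.0022,-0.0915],[0,0,0]]
    - [[-0.001,-0.0022,-0.0915],[0,0,0]]

```text
time_s: 24.45
position: [0.6396, 0.0081, 0.0531]
tcp_rot: [[0.221, 0.001, 0.975], [-0.975, -0.0, 0.221], [0.0, -1.0, 0.001]]
force: [-0.6, 0.4, -1.0]
opening: 0.804
```

Emit:
play_rows:
  commands:
    - [[0,0,0],[0,0,0]]
    - [[0,0,0],[0,0,0]]
    - [[0,0,0],[0,0,0]]
    - [[0,0,0],[0,0,0]]
    - [[0,0,0],[0,0,0]]
    - [[0,0,0],[0,0,0]]
    - [[0,0,0],[0,0,0]]
    - [[0,0,0],[0,0,0]]
  gripper: 0.015

```text
time_s: 25.45
position: [0.6391, 0.008, 0.0526]
tcp_rot: [[0.221, -0.0, 0.975], [-0.975, 0.0, 0.221], [-0.0, -1.0, -0.0]]
force: [0.6, -0.1, 1.5]
opening: 0.304
```

Emit:
play_rows:
  commands:
    - [[0,0,0.015],[0,0,0]]
    - [[0,0,0.04],[0,0,0]]
    - [[0,0,0.075],[0,0,0]]
    - [[0,0,0.11],[0,0,0]]
    - [[0,0,0.135],[0,0,0]]
    - [[0,0,0.14],[0,0,0]]
    - [[0,0,0.14],[0,0,0]]

```text
time_s: 26.32
position: [0.6388, 0.0079, 0.1926]
tcp_rot: [[0.221, -0.0, 0.975], [-0.975, -0.0, 0.221], [0.0, -1.0, -0.0]]
force: [-0.1, -0.0, -0.7]
opening: 0.303
```

Emit:
play_rows:
  commands:
    - [[0.001,0.015,0],[0,0,0]]
    - [[0.002,0.045,0],[0,0,0]]
    - [[0.003,0.085,0],[0,0,0]]
    - [[0.004,0.125,0],[0,0,0]]
    - [[0.005,0.165,0],[0,0,0]]
    - [[0.006,0.2,0],[0,0,0]]
    - [[0.0065,0.222,0],[0,0,0]]
    - [[0.0065,0.23,0],[0,0,0]]
    - [[0.0065,0.23,0],[0,0,0]]
    - [[0.0065,0.23,0],[0,0,0]]

```text
time_s: 27.58
position: [0.6457, 0.2366, 0.1924]
tcp_rot: [[0.22, -0.0, 0.976], [-0.976, -0.001, 0.22], [0.001, -1.0, -0.001]]
force: [-0.7, 0.7, -1.1]
opening: 0.309
```

Run:
```python
from h import *
s,o=snap(["scene","side"],"10");p=s["position"];print(p,s["force"])
for n in("scene","side"):
    V=cloud(o[n]);print(n,"rim",ring(V,p,.138,.15,.035),"lower bell",ring(V,p,.044,.056,.045))
```

```text
[0.64574668 0.23656827 0.19243014] [-0.7240104   0.6754889  -1.10106103]
scene rim (103, array([0.6485, 0.2372]), 0.0254, array([0.6508, 0.2375], dtype=float32)) lower bell (199, array([0.6493, 0.2402]), 0.0351, array([0.6501, 0.2392], dtype=float32))
side rim (132, array([0.645 , 0.2383]), 0.0248, array([0.6441, 0.2397], dtype=float32)) lower bell (300, array([0.6449, 0.2417]), 0.0356, array([0.6444, 0.2422], dtype=float32))
```

Emit:
play_rows:
  commands:
    - [[0.0003,0.003,-0.005],[0,0,0]]
    - [[0.0003,0.003,-0.03],[0,0,0]]
    - [[0.0003,0.003,-0.05],[0,0,0]]
    - [[0.0003,0.003,-0.055],[0,0,0]]
    - [[0.0003,0.003,-0.058],[0,0,0]]
    - [[0.0003,0.003,-0.061],[0,0,0]]
    - [[0.0003,0.003,-0.064],[0,0,0]]
    - [[0.0003,0.003,-0.067],[0,0,0]]
    - [[0.0003,0.003,-0.069],[0,0,0]]
    - [[0.0003,0.003,-0.069],[0,0,0]]

```text
time_s: 28.92
position: [0.6458, 0.2408, 0.1233]
tcp_rot: [[0.221, -0.0, 0.975], [-0.975, -0.0, 0.221], [0.0, -1.0, -0.0]]
force: [0.1, 0.3, -0.7]
opening: 0.304
```

Emit:
play_rows:
  commands:
    - [[0,-0.0007,-0.001],[0,0,0]]
    - [[0,-0.0007,-0.002],[0,0,0]]
    - [[0,-0.0007,-0.0022],[0,0,0]]
    - [[0,-0.0007,-0.0022],[0,0,0]]

```text
time_s: 29.42
position: [0.6459, 0.2402, 0.1213]
tcp_rot: [[0.221, -0.0, 0.975], [-0.975, 0.0, 0.221], [-0.0, -1.0, -0.0]]
force: [0.9, -0.2, -1.3]
opening: 0.308
```

Emit:
play_rows:
  commands:
    - [[0,0,0],[0,0,0]]
    - [[0,0,0],[0,0,0]]
    - [[0,0,0],[0,0,0]]
    - [[0,0,0],[0,0,0]]
  gripper: 0.06

```text
time_s: 29.92
position: [0.646, 0.2402, 0.1215]
tcp_rot: [[0.221, 0.0, 0.975], [-0.975, 0.0, 0.221], [-0.0, -1.0, 0.0]]
force: [0.4, -0.4, -0.3]
opening: 0.649
```

Emit:
play_rows:
  commands:
    - [[0,0,0.01],[0,0,0]]
    - [[0,0,0.03],[0,0,0]]
    - [[0,0,0.06],[0,0,0]]
    - [[0,0,0.085],[0,0,0]]
    - [[0,0,0.1],[0,0,0]]
    - [[0,0,0.1],[0,0,0]]
    - [[0,0,0.1],[0,0,0]]

```text
time_s: 30.8
position: [0.6452, 0.24, 0.2206]
tcp_rot: [[0.221, -0.002, 0.975], [-0.975, -0.0, 0.221], [-0.0, -1.0, -0.002]]
force: [0.1, -0.7, -0.6]
opening: 0.686
```

Run:
```python
from h import *
s,o=snap(["wrist","scene","side"],"11");p=s["position"];print(p,s["force"])
W=wcloud(o["wrist"]);q=(.6464,.2394)
print("wrist collar",ring(W,q,.107,.117,.02),topz(W,q),"tube",ring(W,q,.095,.102,.012))
for n in("scene","side"):
    V=cloud(o[n]);print(n,topz(V,q),"collar",ring(V,q,.106,.117,.02),"rod",ring(V,(.447,.198),.1,.13,.022))
f=lambda n,x,y:cv2.resize(o[n]["frame"][y:y+110,x:x+140,::-1],(420,290))
cv2.imwrite("pics/c11.png",np.vstack([f("scene",370,110),f("side",210,210)]))
```

```text
[0.64524153 0.24002599 0.22055124] [ 0.05185402 -0.71853328 -0.63384765]
wrist collar (465, array([0.6466, 0.2394]), 0.0142, array([0.6467, 0.2398], dtype=float32)) [0.1121 0.1126 0.1132] tube (180, array([0.6446, 0.2393]), 0.0094, array([0.6446, 0.239 ], dtype=float32))
scene [0.1063 0.1098 0.1116] collar (62, array([0.6481, 0.2419]), 0.0156, array([0.6473, 0.2415], dtype=float32)) rod (83, array([0.4501, 0.1935]), 0.0116, array([0.4494, 0.1933], dtype=float32))
side [0.1097 0.1108 0.1122] collar (88, array([0.6454, 0.2398]), 0.0152, array([0.6465, 0.2412], dtype=float32)) rod (146, array([0.4457, 0.1966]), 0.011, array([0.4459, 0.197 ], dtype=float32))
```

View pics/c11.png

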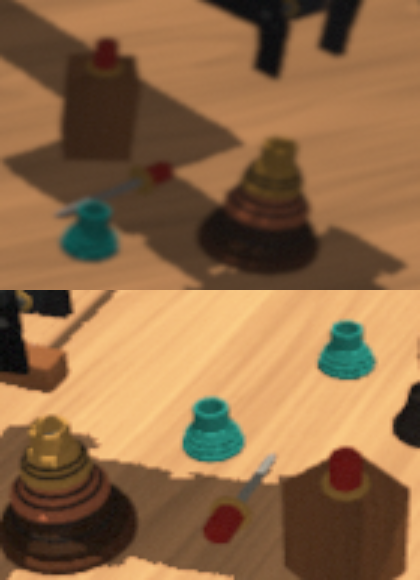

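Emit:
play_rows:
  commands:
    - [[-0.015,-0.003,0],[0,0,0]]
    - [[-0.05,-0.01,0],[0,0,0]]
    - [[-0.09,-0.02,0],[0,0,0]]
    - [[-0.13,-0.03,0],[0,0,0]]
    - [[-0.17,-0.038,0],[0,0,0]]
    - [[-0.19,-0.043,0],[0,0,0]]
    - [[-0.198,-0.044,0],[0,0,0]]
    - [[-0.198,-0.044,0],[0,0,0]]
    - [[-0.198,-0.044,0],[0,0,0]]
  gripper: 0.06

```text
time_s: 32.08
position: [0.4493, 0.1964, 0.2214]
tcp_rot: [[0.221, 0.001, 0.975], [-0.975, 0.0, 0.221], [0.0, -1.0, 0.001]]
force: [-0.7, -0.4, 0.1]
opening: 0.688
```

Run:
```python
from h import *
s,o=snap(["wrist"],"12");p=s["position"];print(p)
W=wcloud(o["wrist"]);q=(.447,.196)
print("top",ring(W,q,.117,.13,.022),"flange",ring(W,q,.094,.1,.022),"block",ring(W,q,.088,.0935,.05))
m=np.hypot(W[...,0]-q[0],W[...,1]-q[1])<.01;print(np.nanpercentile(W[m][:,2],[50,95]))
```

```text
[0.4493155  0.19638243 0.22138795]
top (560, array([0.4465, 0.194 ]), 0.0114, array([0.4466, 0.1942], dtype=float32)) flange (381, array([0.4482, 0.1969]), 0.0202, array([0.4477, 0.1951], dtype=float32)) block (3102, array([0.4468, 0.1944]), 0.0427, array([0.4464, 0.1942], dtype=float32))
[0.12362774 0.12535021]
```

View pics/wrist12.png

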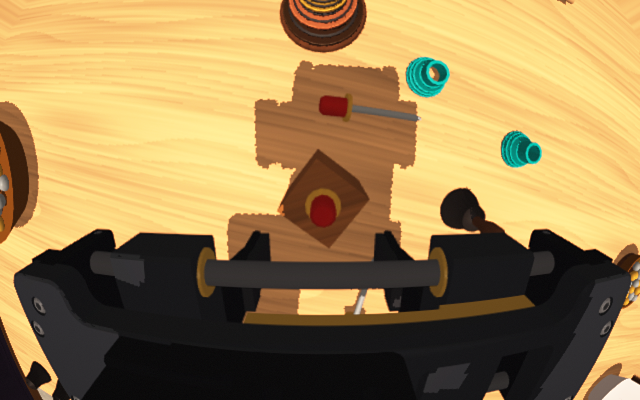

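Emit:
play_rows:
  commands:
    - [[-0.0027,-0.0022,-0.005],[0,0,0]]
    - [[-0.0027,-0.0022,-0.03],[0,0,0]]
    - [[-0.0027,-0.0022,-0.06],[0,0,0]]
    - [[-0.0027,-0.0022,-0.083],[0,0,0]]
    - [[-0.0027,-0.0022,-0.092],[0,0,0]]
    - [[-0.0027,-0.0022,-0.0965],[0,0,0]]
    - [[-0.0027,-0.0022,-0.0965],[0,0,0]]
    - [[-0.0027,-0.0022,-0.0965],[0,0,0]]

```text
time_s: 33.12
position: [0.4458, 0.1941, 0.1255]
tcp_rot: [[0.221, 0.002, 0.975], [-0.975, 0.0, 0.221], [0.0, -1.0, 0.002]]
force: [-0.4, -0.1, -0.4]
opening: 0.691
```

Emit:
play_rows:
  commands:
    - [[0,0,0],[0,0,0]]
    - [[0,0,0],[0,0,0]]
    - [[0,0,0],[0,0,0]]
    - [[0,0,0],[0,0,0]]
    - [[0,0,0],[0,0,0]]
    - [[0,0,0],[0,0,0]]
    - [[0,0,0],[0,0,0]]
    - [[0,0,0],[0,0,0]]
  gripper: 0.01

```text
time_s: 34.12
position: [0.4452, 0.194, 0.1248]
tcp_rot: [[0.221, -0.0, 0.975], [-0.975, 0.0, 0.221], [-0.0, -1.0, -0.0]]
force: [-0.2, 1.1, 0.3]
opening: 0.245
```

Emit:
play_rows:
  commands:
    - [[0,0,0.01],[0,0,0]]
    - [[0,0,0.03],[0,0,0]]
    - [[0,0,0.055],[0,0,0]]
    - [[0,0,0.08],[0,0,0]]
    - [[0,0,0.105],[0,0,0]]
    - [[0,0,0.13],[0,0,0]]
    - [[0,0,0.14],[0,0,0]]
    - [[0,0,0.14],[0,0,0]]
    - [[0,0,0.14],[0,0,0]]

```text
time_s: 35.25
position: [0.4445, 0.1938, 0.264]
tcp_rot: [[0.221, -0.002, 0.975], [-0.975, -0.0, 0.221], [-0.0, -1.0, -0.002]]
force: [0.5, 0.6, -0.6]
opening: 0.238
```

```bash
cat >> h.py <<'E'
def axis(V,p,z0,z1,rad=.03):
    "camera-facing shaft points: median per 15 mm slice"
    for a in np.arange(z0,z1,.015):
        m=(np.hypot(V[...,0]-p[0],V[...,1]-p[1])<rad)&(V[...,2]>a)&(V[...,2]<a+.015)
        q=V[m]; print(round(a,3),len(q),np.median(q,0).round(4) if len(q) else "")
E
python3 - <<'E'
from h import *
s,o=snap(["wrist","scene","side"],"13");p=s["position"];print(p,s["force"])
for n in("scene","side"):
    print(n);axis(cloud(o[n]),p,.135,.235)
E
```

```text
[0.44450147 0.19378889 0.26396853] [ 0.45244207  0.5742069  -0.60168293]
scene
0.135 3 [0.4484 0.194  0.1477]
0.15 16 [0.4478 0.195  0.157 ]
0.165 17 [0.4484 0.1932 0.1734]
0.18 17 [0.4474 0.196  0.1863]
0.195 17 [0.4484 0.1942 0.2032]
0.21 16 [0.449  0.1949 0.2181]
0.225 52 [0.4554 0.191  0.2347]
side
0.135 6 [0.4443 0.1967 0.1477]
0.15 25 [0.4453 0.1971 0.1575]
0.165 25 [0.4448 0.1966 0.1739]
0.18 31 [0.4443 0.1973 0.1881]
0.195 31 [0.4443 0.1971 0.2023]
0.21 21 [0.4448 0.1968 0.2146]
0.225 62 [0.4375 0.2059 0.2335]
```

Emit:
play_rows:
  commands:
    - [[0.01,0.002,0],[0,0,0]]
    - [[0.035,0.008,0],[0,0,0]]
    - [[0.07,0.016,0],[0,0,0]]
    - [[0.105,0.024,0],[0,0,0]]
    - [[0.14,0.032,0],[0,0,0]]
    - [[0.17,0.039,0],[0,0,0]]
    - [[0.19,0.0435,0],[0,0,0]]
    - [[0.2005,0.0456,0],[0,0,0]]
    - [[0.2005,0.0456,0],[0,0,0]]
    - [[0.2005,0.0456,0],[0,0,0]]

```text
time_s: 36.65
position: [0.6449, 0.2395, 0.2646]
tcp_rot: [[0.221, -0.001, 0.975], [-0.975, -0.0, 0.221], [-0.0, -1.0, -0.001]]
force: [-0.0, -0.4, -1.0]
opening: 0.246
```

Emit:
play_rows:
  commands:
    - [[0,0,-0.01],[0,0,0]]
    - [[0,0,-0.018],[0,0,0]]
    - [[0,0,-0.018],[0,0,0]]
    - [[0,0,-0.018],[0,0,0]]

```text
time_s: 37.15
position: [0.6457, 0.2396, 0.2468]
tcp_rot: [[0.221, 0.0, 0.975], [-0.975, 0.0, 0.221], [-0.0, -1.0, 0.0]]
force: [0.3, -0.1, -1.0]
opening: 0.236
```

Run:
```python
from h import *
s,o=snap(["wrist","scene","side"],"14");p=s["position"];print(p,s["force"])
for n in("scene","side"):
    V=cloud(o[n]);print(n);axis(V,p,.115,.205);print("collar",ring(V,(.6464,.24),.106,.115,.02),"M rim",ring(V,(.6464,.24),.07,.08,.035))
f=lambda n,x,y:cv2.resize(o[n]["frame"][y:y+100,x:x+100,::-1],(400,400),interpolation=cv2.INTER_CUBIC)
cv2.imwrite("pics/c14.png",np.hstack([f("scene",410,100),f("side",180,190)]))
```

```text
[0.64571978 0.2395849  0.24683238] [ 0.32197849 -0.06214022 -0.98572915]
scene
0.115 3 [0.6475 0.2429 0.1271]
0.13 18 [0.6487 0.2393 0.1385]
0.145 20 [0.6491 0.2397 0.1526]
0.16 20 [0.6493 0.2403 0.1671]
0.175 23 [0.6494 0.2398 0.1828]
0.19 21 [0.6487 0.2405 0.1977]
collar (56, array([0.6476, 0.2424]), 0.0152, array([0.6479, 0.2412], dtype=float32)) M rim (99, array([0.6499, 0.2398]), 0.0252, array([0.6501, 0.2397], dtype=float32))
side
0.115 2 [0.6467 0.2422 0.1284]
0.13 24 [0.645  0.2422 0.1381]
0.145 22 [0.6445 0.2426 0.1526]
0.16 26 [0.6458 0.2425 0.1674]
0.175 25 [0.6452 0.2425 0.1827]
0.19 26 [0.6451 0.2426 0.1963]
collar (94, array([0.6453, 0.2406]), 0.0151, array([0.6459, 0.2412], dtype=float32)) M rim (138, array([0.6441, 0.2432]), 0.0247, array([0.6445, 0.2434], dtype=float32))
```

View pics/c14.png

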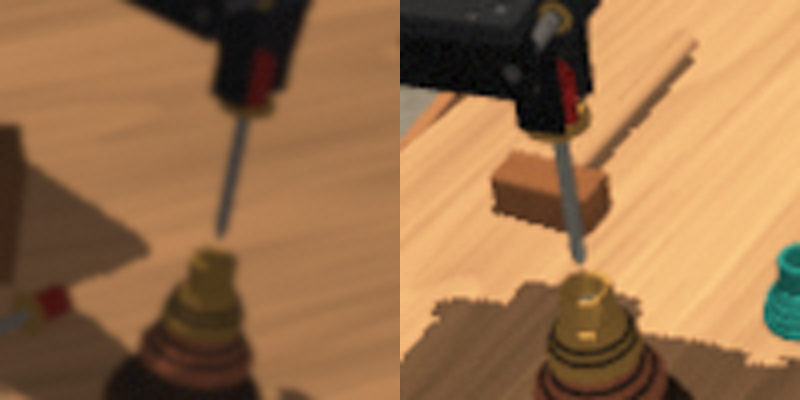

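Emit:
play_rows:
  commands:
    - [[-0.0007,0.0002,-0.008],[0,0,0]]
    - [[-0.0007,0.0002,-0.016],[0,0,0]]
    - [[-0.0007,0.0002,-0.02],[0,0,0]]
    - [[-0.0007,0.0002,-0.024],[0,0,0]]
    - [[-0.0007,0.0002,-0.027],[0,0,0]]
    - [[-0.0007,0.0002,-0.03],[0,0,0]]
    - [[-0.0007,0.0002,-0.033],[0,0,0]]
    - [[-0.0007,0.0002,-0.036],[0,0,0]]
    - [[-0.0007,0.0002,-0.038],[0,0,0]]
    - [[-0.0007,0.0002,-0.038],[0,0,0]]

```text
time_s: 38.55
position: [0.6449, 0.2398, 0.2086]
tcp_rot: [[0.221, -0.0, 0.975], [-0.975, -0.0, 0.221], [-0.0, -1.0, -0.0]]
force: [-0.9, 0.3, -0.5]
opening: 0.245
```

Emit:
play_rows:
  commands:
    - [[0,0,-0.005],[0,0,0]]
    - [[0,0,-0.01],[0,0,0]]
    - [[0,0,-0.016],[0,0,0]]
    - [[0,0,-0.022],[0,0,0]]
    - [[0,0,-0.028],[0,0,0]]
    - [[0,0,-0.034],[0,0,0]]
    - [[0,0,-0.04],[0,0,0]]
    - [[0,0,-0.04],[0,0,0]]

```text
time_s: 39.55
position: [0.6446, 0.2397, 0.1681]
tcp_rot: [[0.221, -0.001, 0.975], [-0.975, -0.0, 0.221], [-0.0, -1.0, -0.001]]
force: [-0.3, 0.1, -1.6]
opening: 0.245
```

Run:
```python
from h import *
s,o=snap(["wrist","scene","side"],"15");p=s["position"];print(p,s["force"])
f=lambda n,x,y:cv2.resize(o[n]["frame"][y:y+100,x:x+100,::-1],(400,400),interpolation=cv2.INTER_CUBIC)
cv2.imwrite("pics/c15.png",np.hstack([f("scene",410,120),f("side",180,210)]))
```

```text
[0.64462051 0.23967738 0.16809318] [-0.26941588  0.11884299 -1.60048825]
```

View pics/c15.png

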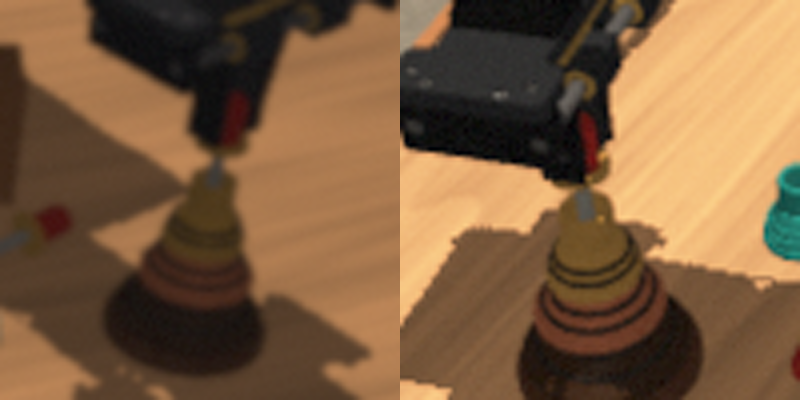

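Emit:
play_rows:
  commands:
    - [[0,0,-0.005],[0,0,0]]
    - [[0,0,-0.011],[0,0,0]]
    - [[0,0,-0.016],[0,0,0]]
    - [[0,0,-0.02],[0,0,0]]
    - [[0,0,-0.022],[0,0,0]]
    - [[0,0,-0.0225],[0,0,0]]
    - [[0,0,-0.0225],[0,0,0]]

```text
time_s: 40.58
position: [0.6451, 0.2398, 0.1465]
tcp_rot: [[0.221, 0.0, 0.975], [-0.975, 0.0, 0.221], [-0.0, -1.0, 0.0]]
force: [0.2, 0.8, -1.8]
opening: 0.245
```

Emit:
play_rows:
  commands:
    - [[0,0,0],[0,0,0]]
    - [[0,0,0],[0,0,0]]
    - [[0,0,0],[0,0,0]]
    - [[0,0,0],[0,0,0]]
    - [[0,0,0],[0,0,0]]
  gripper: 0.06

```text
time_s: 41.2
position: [0.645, 0.2398, 0.1464]
tcp_rot: [[0.221, 0.0, 0.975], [-0.975, 0.0, 0.221], [-0.0, -1.0, 0.0]]
force: [0.5, 1.2, -0.8]
opening: 0.668
```

Emit:
play_rows:
  commands:
    - [[0,0,0.008],[0,0,0]]
    - [[0,0,0.03],[0,0,0]]
    - [[0,0,0.06],[0,0,0]]
    - [[0,0,0.09],[0,0,0]]
    - [[0,0,0.12],[0,0,0]]
    - [[0,0,0.14],[0,0,0]]
    - [[0,0,0.14],[0,0,0]]
    - [[0,0,0.14],[0,0,0]]

```text
time_s: 42.2
position: [0.6444, 0.2397, 0.2856]
tcp_rot: [[0.221, -0.001, 0.975], [-0.975, -0.0, 0.221], [-0.0, -1.0, -0.001]]
force: [-0.1, -0.4, 0.2]
opening: 0.69
```

Run:
```python
from h import *
s,o=snap(["wrist","scene","side"],"16");p=s["position"];print(p,s["force"],s["time_s"])
q=(.6464,.2394)
for n,V in(("scene",cloud(o["scene"])),("side",cloud(o["side"])),("wrist",wcloud(o["wrist"]))):
    print(n,"knob top",topz(V,q,0,.009,.17),"flange",topz(V,q,.0125,.017,.13))
    for k,c,a,b in(("handbell",(.455,.017),.095,.115),("mallet",(.79,.091),.028,.04),("basket",(.41,-.44),.045,.06)):
        try:print("  ",k,ring(V,c,a,b,.07))
        except Exception:pass
f=lambda n,x,y:cv2.resize(o[n]["frame"][y:y+100,x:x+100,::-1],(400,400),interpolation=cv2.INTER_CUBIC)
cv2.imwrite("pics/c16.png",np.hstack([f("scene",410,120),f("side",180,210)]))
```

```text
[0.64443567 0.23965094 0.28560113] [-0.11795129 -0.39940928  0.15691287] 42.2
scene knob top [0.1417 0.1429 0.1439] flange [0.1092 0.1145 0.1167]
   handbell (42, array([0.4593, 0.0163]), 0.0084, array([0.4593, 0.0163], dtype=float32))
   mallet (316, array([0.7917, 0.0912]), 0.0365, array([0.7921, 0.0901], dtype=float32))
   basket (469, array([ 0.4106, -0.4415]), 0.0481, array([ 0.4118, -0.4365], dtype=float32))
side knob top [0.1438 0.144  0.1447] flange [0.1142 0.1154 0.118 ]
   handbell (57, array([0.4551, 0.0184]), 0.0099, array([0.4551, 0.0198], dtype=float32))
   mallet (221, array([0.7883, 0.093 ]), 0.0371, array([0.7886, 0.0917], dtype=float32))
   basket (236, array([ 0.4061, -0.4376]), 0.0474, array([ 0.4063, -0.4351], dtype=float32))
wrist knob top [0.1449 0.1453 0.1457] flange [0.1165 0.1169 0.1177]
   mallet (1081, array([0.7907, 0.0912]), 0.0369, array([0.7905, 0.0904], dtype=float32))
```

View pics/c16.png

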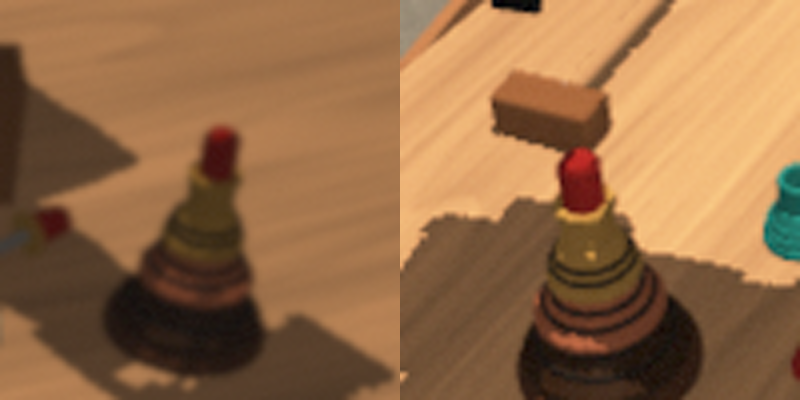

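The knob top is at 144 mm and the flange top at about 116 mm, both as expected. The tree is complete and the bystanders have not moved.

```bash
python3 -c "
from rig import *
print(hand_in())"
```

```text
the job is handed in; nothing more can be done
None
```

The bell tree is built and the job is handed in, at 42 s of the 144 s allowed. I threaded the large, medium and small bells onto the tube in that order. Then I lifted the rod out of the block (the farthest-left rod) and fed it down the tube until its flange rested on the small bell.

**Seating:** each bell's collar top measured about 64, 88 and 112 mm after release, as specified. At the end the flange top was about 116 mm and the knob top about 144 mm, so the rod is home. The gripper was clear of everything, and the readings after each move showed only a few newtons at the wrist.

**Bystanders:** the hand bell, mallet and basket measured within a few millimetres of where they started.

**Disagreements:**
- The two look-alike rods, which stood free on the table, had toppled by the time I looked again at about 6 s. The arm had not come near either, so I think they fell on their own. They still lie on the table, and I left them.
- The wrist and fixed cameras disagreed by about 1–2 mm in y. I allowed for this when lining things up.

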